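# Turn the label sample leaf for the next batch

## Task

The packing line marked green changes to its next label: with the fingertips, push the green-edged leaf of the sample book up, over its spine, and press it down until it lies flat on the other side, easing it over rather than flinging it. Do not pinch the leaf or pick up anything, and leave the blue-edged leaf and the tubs, rolls, lids and scraper as they are; finish with the hand clear.

Things in the scene. Friction and masses are not known exactly. Their poses are not given: they have to be found in the camera images.
- book_green: label sample book with green trim, fixed to the bench: bent steel stand, top 160 mm across the spine by 110 mm along it, 62 mm above the bench, legs 64 mm out on either side; dark spine rod 65 mm above the bench. Origin: on the bench, midway along and below the spine. x: along the spine; +y: side where the leaf starts; -y: side it is turned to; z up.
- green_edge (a point): middle of the leaf's free outer edge, half-way through its thickness, 120 mm from the spine axis. Axes turn with the leaf: x along the spine, y from spine to edge, z out of the face that starts on top. Leaf: rigid, white, 4 mm thick, 100 mm along the spine, last 20 mm green; its outer 40 mm overhang the stand on either side, with 63 mm of free height below when flat.
- leaf_green (a joint): angle of the leaf about the spine: 0 = flat on the starting side (+y), 1.57 = upright, 3.14 = flat on the other side (-y). Starts at 0 to 0.3. Stiff hinge: it stays at any angle where it is left; 1 to 3 N at the free edge turns it; stops at 0 and 3.14.
- book_blue: label sample book with blue trim, fixed to the bench: bent steel stand, top 160 mm across the spine by 110 mm along it, 62 mm above the bench, legs 64 mm out on either side; dark spine rod 65 mm above the bench. Origin: on the bench, midway along and below the spine. x: along the spine; +y: side where the leaf starts; -y: side it is turned to; z up. Leave alone.
- blue_edge (a point): middle of the leaf's free outer edge, half-way through its thickness, 120 mm from the spine axis. Axes turn with the leaf: x along the spine, y from spine to edge, z out of the face that starts on top. Leaf: rigid, white, 4 mm thick, 100 mm along the spine, last 20 mm blue; its outer 40 mm overhang the stand on either side, with 63 mm of free height below when flat.
- leaf_blue (a joint): angle of the leaf about the spine: 0 = flat on the starting side (+y), 1.57 = upright, 3.14 = flat on the other side (-y). Starts at 0 to 0.3. Stiff hinge: it stays at any angle where it is left; 1 to 3 N at the free edge turns it; stops at 0 and 3.14.
- tub_grey: bystander, loose: white lidded food tub with grey lid, 94 mm across, 65 mm tall; origin at the centre of its underside
- tub_flat: bystander, loose: low white lidded tub, 110 mm across, 50 mm tall; origin at the centre of its underside
- label_roll: bystander, loose: standing roll of round labels with brown-red band, 90 mm across, 60 mm tall; origin at the centre of its underside
- small_roll: bystander, loose: small standing label roll with orange band, 64 mm across, 55 mm tall; origin at the centre of its underside
- lid_stack: bystander, loose: stack of four white tub lids, 100 mm across, 27 mm tall; origin at the centre of its underside
- scraper: bystander, loose: label scraper lying flat, red handle and steel blade, 130 x 50 mm, 14 mm tall; origin on its underside, 64 mm from the blade's front edge and 65 mm from the handle's end, x towards the blade

How it is judged:
At the end, for the whole second after the job is handed in: The green leaf lies flat on the far side of its spine (joint above 3.07 rad, so within 0.07 rad of the stop) and at rest; the blue leaf's edge is within 15 mm of where it started; every tub, roll, the lid stack and the scraper stands within 20 mm of its start and untipped (value of joint leaf_green above 3.07 rad and velocity of joint leaf_green below 0.05 rad/s and distance of blue_edge from where it was at the start of the episode below 0.015 m and distance of each of tub_grey, tub_flat, label_roll, small_roll, lid_stack, scraper from where it was at the start of the episode below 0.02 m and angle between each of tub_grey, tub_flat, label_roll, small_roll, lid_stack, scraper's own z axis and vertical below 0.2 rad); the robot touches nothing.
It fails at once if the leaf is flung or slapped over (faster than 4 rad/s) (velocity of joint leaf_green above 4 rad/s or velocity of joint leaf_green below -4 rad/s).
It fails at once if the green leaf is pinched (taken between the fingers) (z of the grasp point in the frame of green_edge between -0.004 and 0.004 m and y of the grasp point in the frame of green_edge between -0.115 and 0.002 m and x of the grasp point in the frame of green_edge between -0.05 and 0.05 m).
It fails at once if the blue book's leaf is moved (its edge by more than 15 mm) (distance of blue_edge from where it was at the start of the episode above 0.015 m).
It fails at once if a tub, roll, lid stack or the scraper is lifted off the bench (height (world z) of any of tub_grey, tub_flat, label_roll, small_roll, lid_stack, scraper above 0.012 m).
It fails at once if a tub, roll, lid stack or the scraper is pushed more than 20 mm or tipped (distance of any of tub_grey, tub_flat, label_roll, small_roll, lid_stack, scraper from where it was at the start of the episode above 0.02 m or angle between any of tub_grey, tub_flat, label_roll, small_roll, lid_stack, scraper's own z axis and vertical above 0.2 rad).
It also fails if it takes over 48 s, if anything falls off the work surface, if the arm or the gripper's body presses on something with over 40 N, if the wrist force passes 120 N, or if a joint passes its speed limit or range.

## Robot

A 7-joint arm with a two-finger parallel gripper is mounted at the origin on the work surface. World frame = base frame: x ahead of the robot, y to its left, z up, the work surface at z = 0. Lengths are in m, angles in rad, forces in N, time in s.
With the tool pointing down it reaches from about 0.425 to 0.925 m from the base axis. Payload 6.8 kg.
Tool frame: the origin (TCP) lies midway between the tips of the shut fingers; the grasp point (between the pads) lies 19 mm behind it; z points along the fingers, y is the direction in which the jaws open and shut (so a half turn about z gives the same grasp; the last joint's range is limited). The gripper opens to 88 mm and grips with 3 to 60 N. Pads are 20 mm wide; open, the fingers measure 115 mm over their backs; the gripper's body (75 mm by 178 mm) begins 61 mm behind the grasp point.
Start: joints at [1.058, 0.477, 0.022, 1.555, -0.011, 1.109, -0.083], TCP at [0.266, -0.62, 0.19] pointing down, gripper open.
Joint ranges: [-2.96, 2.96], [-0.34, 2.1], [-1.41, 1.46], [0.24, 2.44], [-1.37, 4.51], [0.17, 1.92], [-2.96, 2.96]. Speed limits (rad/s): [2.39, 2.39, 3.14, 3.14, 3.14, 3.14, 3.14].

## Interface

Orientations are given as a unit quaternion [x, y, z, w].
In Python, from workcell import robot gives the robot as it stands.
- The arm moves only by the tool drive_tool, never from a script. Its argument "targets" is a list of rows, each a list of 6 numbers: the shift along the tool's x, y, z in cm, then the turn, a rotation vector about the tool's x, y, z in rad. In form: [[x, y, z, ax, ay, az], ...]. A call has 1 to 12 rows; each row is the pose to reach, as a shift and turn from the pose commanded when the call began, along the tool's axes at that moment; what a row does not reach only later rows make up. A row lasts 1/10 s, in which the tool goes at most 50 mm and 8.59 degrees, less where a joint would pass 70% of its speed; a pose out of reach is approached as far as the arm can. A call with a gripper value outside its range is refused whole. "jaw" is the opening, from 0 (shut) to 1 (fully open), set as the call begins (left out, the last holds). The fingers move at their own pace and stop on an object; "grip_force" is the grip in N (left out, the last holds). Time passes only in rows, so rows that repeat a pose let the fingers close. It gives the time, the measured TCP pose, the force and the opening at its end, in the units of the state.
- robot.get_state(): the state, without advancing time (a new reading comes with each control period).
- robot.capture(name): name is "side" or "top" or "wrist"; returns a dict with "img" (400x640x3 uint8, blue, green, red), "camera_matrix" (3x3 intrinsics, pixels), "position" and "rotation" of the camera in the world. Camera axes: x right, y up, looking along -z (the intrinsics and any distortion apply to the point x, -y, -z); pixel columns grow to the right and rows downward; lengths in m; the calibration is good to about 2 mm. A picture is of the moment at which its call begins. There is no depth.
- robot.hand_in(): hands the job in, once; it reports no verdict.
Trained networks look in the newest picture that a camera, given by its name, has taken for a name from the list of things; names that differ only in an ending like _2 or _b are one class to them, and where a whole thing is asked for, a point or a joint stands for the part that bears it (a point fixed in the world has none). Each returns a list of dicts, best first, with "score" (0 to 1); they miss things now and then, are a little off and sometimes report something else, mostly with a low value. They report only what shows in the picture. A call takes as long as a camera call.
- robot.look_for(name, camera): "box" ([left, top, right, bottom] in pixels, round what is visible of it).
- robot.regions_of(name, camera): "pixels" (400x640 bool, what is visible of it) and "box" ([left, top, right, bottom] in pixels, round what is visible of it).
- robot.pinpoint(name, camera): "at" ([column, row] in pixels: a listed point, or the origin of a listed thing).
The state is a dict: "time_s": time; "q": joint angles; "qd": joint speeds; "effort": joint torques, N m; "tool_pos": TCP position; "eef_rot": TCP orientation; "ft_force": force on the tool from outside, world axes, zero at the start; "wrist_torque": the same for the moment, N m; "opening": finger opening in m.
Only numpy, scipy, OpenCV 4.12 (cv2) and the standard library are available. Lean on these libraries where they do the work, as an engineer would, in place of code of your own. Each camera call takes 0.05 s, during which the arm holds its last target.

## Working session

There is one attempt and no reset: what is moved stays moved. The work goes in short steps, Python scripts to look and compute and a tool call to move; the robot and the scene stay as the last step left them, time stands still between calls to the robot, and variables do not carry over. Pictures are saved under pics/ and viewed, and the job is handed in when it is done.

Besides the shell and the picture viewer there is one more tool, called after "Request:" by a JSON object that holds its "fn" and its "kwargs". drive_tool: Moves the arm, as the interface text tells. Its arguments: {"type":"object","properties":{"targets":{"type":"array","items":{"type":"array","items":{"type":"number"}}},"jaw":{"type":"number"},"grip_force":{"type":"number"}},"required":["targets"]}

```bash
mkdir -p pics; ls; python3 - <<'E'
from workcell import robot
import cv2
s=robot.get_state(); print(s)
for c in ["top","side","wrist"]:
    r=robot.capture(c); cv2.imwrite(f"pics/{c}0.png",r["img"]); print(c,r["camera_matrix"],r["position"],r["rotation"])
    for n in ["green_edge","book_green","blue_edge","book_blue","tub_grey","tub_flat","label_roll","small_roll","lid_stack","scraper"]:
        p=robot.pinpoint(n,c)
        print(n,[( [round(float(v)) for v in q["at"]],round(q["score"],2)) for q in p[:2]])
E
```

```text
pics
{'time_s': 0.0, 'q': array([ 1.05791021,  0.47778058,  0.02234782,  1.55644209, -0.011507  ,
        1.10928996, -0.08310902]), 'qd': array([-5.69450476e-05,  1.32169158e-03,  1.84798052e-04,  2.44228476e-03,
       -2.71835984e-05, -1.62647081e-03,  1.18663606e-03]), 'effort': array([-9.38776211e-04, -5.82858753e+01,  1.53430112e+00, -2.72613752e+01,
       -5.43452008e-02,  1.68717251e-02,  1.38825490e-04]), 'tool_pos': array([ 0.26555007, -0.61985497,  0.18859898]), 'eef_rot': array([ 9.79587714e-01,  2.01015192e-01, -2.43247973e-04, -8.62212880e-04]), 'ft_force': array([0.36174081, 0.07820104, 0.03563182]), 'wrist_torque': array([-0.02625147,  0.02050321,  0.01767228]), 'opening': 0.08791895333522404}
top [[460.05196549   0.         318.11460137]
 [  0.         460.05196549 199.55496631]
 [  0.           0.           1.        ]] [0.38000044 0.00970198 1.07723724] [-0.05332675  0.06417435  0.70513179 -0.70414989]
green_edge [([341, 211], 0.61)]
book_green [([389, 231], 0.79)]
blue_edge [([182, 212], 0.88), ([388, 228], 0.56)]
book_blue [([242, 219], 0.66)]
tub_grey [([276, 1
[... 460 characters left out ...]
reen [([341, 188], 0.76)]
blue_edge [([289, 265], 0.95), ([248, 187], 0.28)]
book_blue [([307, 261], 0.8)]
tub_grey [([233, 226], 0.6), ([340, 184], 0.39)]
tub_flat [([276, 156], 0.78), ([250, 185], 0.49)]
label_roll [([212, 271], 0.71)]
small_roll [([248, 184], 0.61)]
lid_stack [([368, 309], 0.55)]
scraper [([212, 268], 0.71), ([396, 165], 0.52)]
wrist [[340.10817387   0.         323.32202524]
 [  0.         340.10817387 196.24625773]
 [  0.           0.           1.        ]] [ 0.34176342 -0.58906635  0.38446926] [-0.12578023  0.08361826 -0.54452359  0.82503417]
green_edge []
book_green []
blue_edge []
book_blue []
tub_grey []
tub_flat []
label_roll []
small_roll []
lid_stack []
scraper []
```

View pics/top0.png

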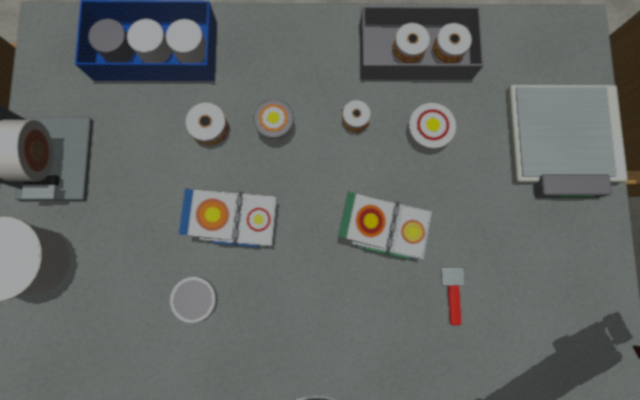

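View pics/side0.png

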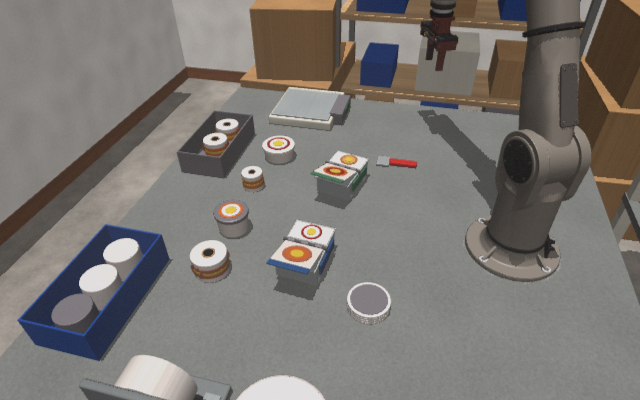

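```bash
cat > h.py <<'E'
import numpy as np, cv2
from scipy.spatial.transform import Rotation as R
from workcell import robot
def ray(c,uv):
    K=c["camera_matrix"]; d=np.array([(uv[0]-K[0,2])/K[0,0],-(uv[1]-K[1,2])/K[1,1],-1.])
    return np.array(c["position"]), R.from_quat(c["rotation"]).apply(d)
def atz(c,uv,z):
    p,d=ray(c,uv); return p+d*(z-p[2])/d[2]
def proj(c,P):
    P=np.atleast_2d(P); K=c["camera_matrix"]; q=R.from_quat(c["rotation"]).inv().apply(P-c["position"])
    return np.c_[K[0,0]*q[:,0]/-q[:,2]+K[0,2], K[1,1]*-q[:,1]/-q[:,2]+K[1,2]]
def tri(c1,a,c2,b):
    p,d=ray(c1,a);q,e=ray(c2,b)
    t=np.linalg.lstsq(np.c_[d,-e],q-p,rcond=None)[0]
    A=p+d*t[0];B=q+e*t[1]; return (A+B)/2,np.linalg.norm(A-B)
E
python3 - <<'E'
from h import *
t=robot.capture("top");s=robot.capture("side")
def crop(c,x0,y0,x1,y1,n):
    cv2.imwrite(n,cv2.resize(c["img"][y0:y1,x0:x1],None,fx=6,fy=6,interpolation=cv2.INTER_CUBIC))
crop(t,325,180,445,275,"pics/tc.png");crop(s,300,140,400,220,"pics/sc.png")
print(tri(t,(341,211),s,(324,178)), tri(t,(182,212),s,(289,265)))
for n,z,uv in [("tub_grey",0,(276,122)),("small",0,(352,120)),("flat",0,(427,130)),("roll",0,(211,128)),("lids",0,(194,300)),("scraper",0,(453,293)),("bg",0,(389,231)),("spine",.065,(393,227))]: print(n,atz(t,uv,z).round(3))
for n in ["book_green"]:
  r=robot.regions_of(n,"top"); print([(q["box"],q["score"]) for q in r])
E
```

```text
(array([ 0.51867595, -0.05477031,  0.09923583]), np.float64(0.0012222664234293914)) (array([0.51619626, 0.28440528, 0.10198389]), np.float64(0.0014380585194777487))
tub_grey [0.753 0.095 0.   ]
small [ 0.758 -0.091  0.   ]
flat [ 0.733 -0.274  0.   ]
roll [0.737 0.253 0.   ]
lids [0.329 0.277 0.   ]
scraper [ 0.342 -0.318  0.   ]
bg [ 0.486 -0.174  0.   ]
spine [ 0.488 -0.172  0.065]
[([341.1, 189.7, 431.6, 259.7], 0.65)]
```

View pics/tc.png

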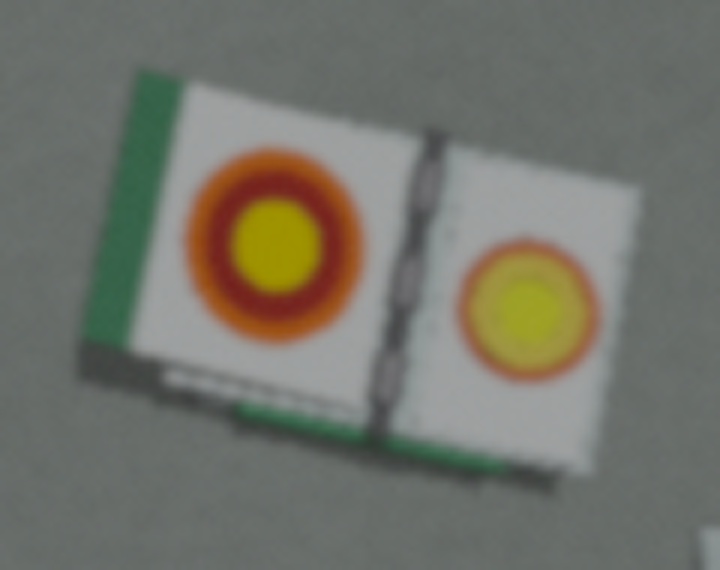

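View pics/sc.png

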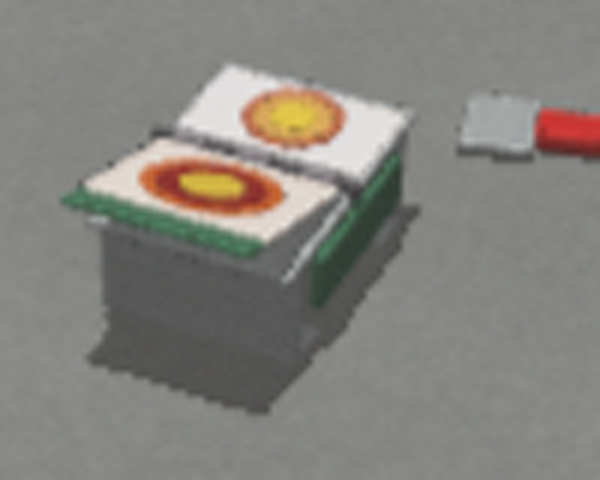

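```bash
python3 - <<'E'
from h import *
from scipy.optimize import least_squares
t=robot.capture("top");s=robot.capture("side")
def W(p,b): # p x,y,yaw ; b pts in book frame
    return R.from_euler('z',p[2]).apply(b)+[p[0],p[1],0]
def leaf(th,x,y,z=0): return [x, y*np.cos(th)-z*np.sin(th), .065+y*np.sin(th)+z*np.cos(th)]
def model(p):
    th=p[3]
    # +x of book sense chosen so +y is left in img (world +y)
    T=W(p,np.array([leaf(th,.05,.12,.002),leaf(th,-.05,.12,.002),[.055,-.08,.062],[-.055,-.08,.062]]))
    S=W(p,np.array([leaf(th,.05,.12,0.002),leaf(th,-.05,.12,0.002),[.055,-.08,.062],[-.055,-.08,.062]]))
    return np.r_[proj(t,T),proj(s,S)]
obs=np.array([[348.3,191.7],[339.3,237],[431.7,211.2],[424,258.7],[310.6,172.5],[343.2,181.0],[338.3,151],[368.3,158.5]])
f=least_squares(lambda p:(model(p)-obs).ravel(),[.488,-.172,-.2,.3],loss='soft_l1')
print(f.x); print((model(f.x)-obs).round(1))
p=f.x
print("edge",W(p,np.array([leaf(p[3],0,.12)])),"spine",proj(t,W(p,np.array([[.055,0,.065],[-.055,0,.065]]))))
E
```

```text
[ 0.4879761  -0.1712609  -0.21017463  0.29837398]
[[-0.3  0.1]
 [-0.5  0.1]
 [ 0.3 -0.5]
 [-0.2  0.5]
 [ 0.2 -0.5]
 [-0.4 -0. ]
 [-1.  -1.4]
 [ 1.  -0.7]]
edge [[ 0.5119056  -0.059087    0.10027597]] spine [[397.16729621 203.16976584]
 [388.26491388 251.57458021]]
```

```bash
cat >> h.py <<'E'
BK=np.array([.488,-.1713,0]); YAW=-.210
RB=R.from_euler('z',YAW)
def b2w(p): return RB.apply(p)+BK
def w2b(p): return RB.inv().apply(np.array(p)-BK)
def ori(tilt): # tilt from vertical, tip toward -Y
    c,s=np.cos(tilt),np.sin(tilt)
    z=np.array([0,-s,-c]);y=np.array([1.,0,0]);x=np.cross(y,z)
    return RB*R.from_matrix(np.c_[x,y,z])
def rows(wps): # list of (book pos, tilt)
    st=robot.get_state(); r0=R.from_quat(st["eef_rot"]); p0=np.array(st["tool_pos"])
    print("t",round(st["time_s"],2),"book tcp",(w2b(p0)*1000).round(1),"q",st["q"].round(2),"F",st["ft_force"].round(1))
    for b,t in wps:
        d=r0.inv().apply(b2w(b)-p0)*100; rv=(r0.inv()*ori(t)).as_rotvec()
        print(np.round(d,2).tolist()+np.round(rv,3).tolist())
E
python3 - <<'E'
from h import *
rows([([0,.2,.30],0),([0,.2,.25],.785),([0,.17,.10],.785)])
E
```

```text
t 1.9 book tcp [-123.6 -485.6  189.6] q [ 1.06  0.48  0.02  1.56 -0.01  1.11 -0.08] F [-0.2 -1.1  0.1]
[49.65, -48.87, -11.04, 0.0, -0.0, -0.956]
[49.65, -48.87, -6.04, -0.375, -0.723, -0.905]
[47.91, -46.42, 8.96, -0.375, -0.723, -0.905]
```

Request:
{"fn": "drive_tool", "kwargs": {"jaw": 0, "targets": [[0,0,-5,0,0,0],[4,-4,-11,0,0,-0.05],[7.5,-7.5,-11,0,0,-0.13],[11,-11,-11,0,0,-0.2],[14.5,-14.5,-11,0,0,-0.27],[18,-18,-11,0,0,-0.34],[21.5,-21.5,-11,0,0,-0.41],[25,-25,-11,0,0,-0.48],[28.5,-28.5,-11,0,0,-0.55],[32,-32,-11,0,0,-0.62],[35.5,-35.5,-11,0,0,-0.69],[39,-39,-11,0,0,-0.76]]}}

```text
time_s: 3.1
tool_pos: [0.4636, -0.1252, 0.3]
eef_rot: [0.834, 0.551, 0.0, 0.001]
ft_force: [1.6, -0.2, -0.4]
opening: 0.0006
```

```bash
python3 - <<'E'
from h import *
rows([([0,.2,.30],0),([0,.2,.25],.785),([0,.2,.25],.6),([0,.17,.10],.785)])
E
```

```text
t 3.1 book tcp [-33.4  40.  300. ] q [ 0.53  0.08 -0.42  1.83  0.04  1.23 -0.3 ] F [ 1.6 -0.2 -0.4]
[16.34, 0.21, -0.01, 0.001, 0.0, -0.193]
[16.34, 0.2, 4.99, -0.075, -0.782, -0.184]
[16.34, 0.2, 4.99, -0.057, -0.598, -0.188]
[13.4, 0.76, 19.99, -0.075, -0.782, -0.184]
```

Request:
{"fn": "drive_tool", "kwargs": {"targets": [[4,0,0,0,0,-0.1],[8,0,0,-0.01,-0.1,-0.18],[12,0.2,1,-0.02,-0.22,-0.18],[16.3,0.2,2,-0.035,-0.35,-0.185],[16.3,0.2,3,-0.05,-0.48,-0.185],[16.3,0.2,4,-0.06,-0.61,-0.185],[16.3,0.2,5,-0.07,-0.74,-0.185],[16.3,0.2,5,-0.075,-0.782,-0.184],[16.3,0.2,5,-0.075,-0.782,-0.184]]}}

```text
time_s: 4.0
tool_pos: [0.5291, 0.0236, 0.2475]
eef_rot: [0.717, 0.582, -0.299, 0.239]
ft_force: [0.3, -0.5, 0.2]
opening: 0.0008
```

```bash
python3 - <<'E'
from h import *
rows([([0,.2,.25],.785),([0,.17,.10],.785),([0,.128,.071],.785)])
cv2.imwrite("pics/s1.png",robot.capture("side")["img"]);cv2.imwrite("pics/w1.png",robot.capture("wrist")["img"])
E
```

```text
t 4.0 book tcp [ -0.5 199.2 247.5] q [-0.17  0.53 -0.53  1.65  0.7   1.73 -1.07] F [ 0.3 -0.5  0.2]
[-0.12, 0.05, -0.24, -0.003, 0.001, 0.004]
[8.37, 0.12, 12.49, -0.003, 0.001, 0.004]
[7.45, 0.12, 17.51, -0.003, 0.001, 0.004]
```

View pics/s1.png

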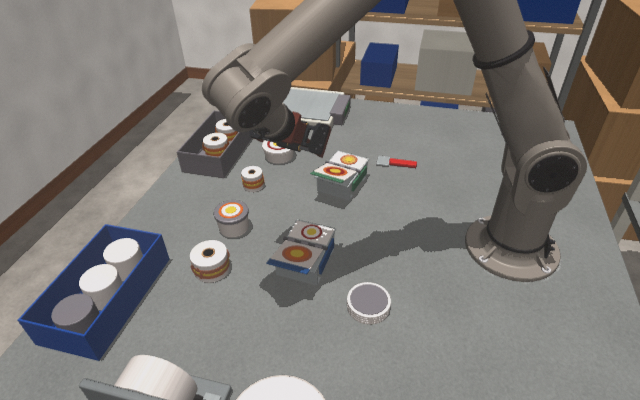

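View pics/w1.png

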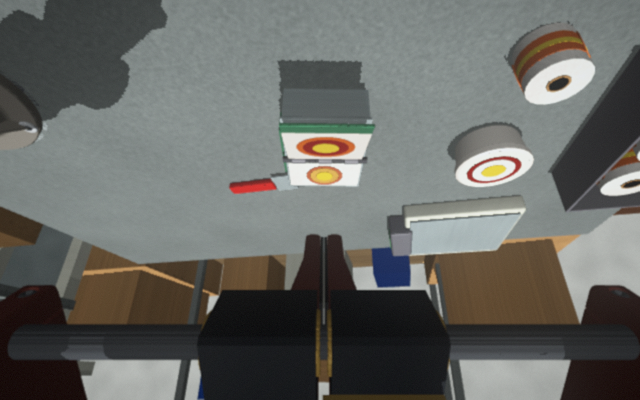

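Request:
{"fn": "drive_tool", "kwargs": {"targets": [[2,0,3,0,0,0],[4,0,6,0,0,0],[6.5,0,9.5,0,0,0],[8.4,0.1,12.5,0,0,0],[8.4,0.1,12.5,0,0,0]]}}

```text
time_s: 4.6
tool_pos: [0.5224, -0.01, 0.0999]
eef_rot: [0.719, 0.579, -0.3, 0.239]
ft_force: [0.5, -0.2, -0.6]
opening: 0.0004
```

```bash
python3 - <<'E'
from h import *
rows([([0,.17,.10],.785),([0,.135,.071],.785),([0,.123,.071],.785)])
cv2.imwrite("pics/s2.png",robot.capture("side")["img"][100:300,150:450].repeat(2,0).repeat(2,1));cv2.imwrite("pics/w2.png",robot.capture("wrist")["img"])
E
```

```text
t 4.6 book tcp [1.000e-01 1.649e+02 9.990e+01] q [-0.15  0.69 -0.49  1.78  0.78  1.51 -1.22] F [ 0.5 -0.2 -0.6]
[0.35, -0.01, -0.37, -0.008, 0.002, -0.001]
[-0.06, 0.03, 4.16, -0.008, 0.002, -0.001]
[-0.91, 0.03, 5.01, -0.008, 0.002, -0.001]
```

View pics/s2.png

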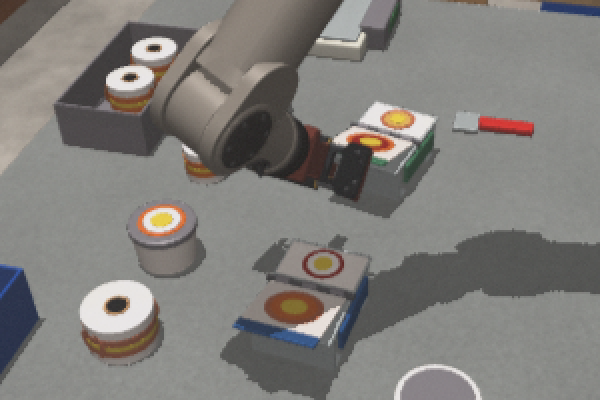

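View pics/w2.png

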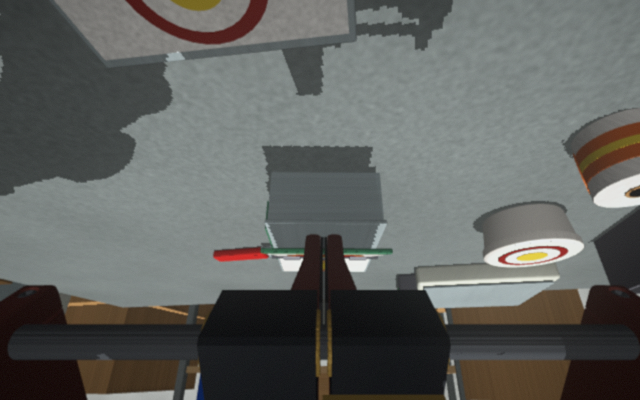

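Request:
{"fn": "drive_tool", "kwargs": {"targets": [[0,0,1,0,0,0],[0,0,2.5,0,0,0],[0,0,4.2,0,0,0],[-0.4,0,4.6,0,0,0],[-0.9,0,5.0,0,0,0],[-0.9,0,5.0,0,0,0]]}}

```text
time_s: 5.3
tool_pos: [0.5153, -0.0483, 0.0731]
eef_rot: [0.719, 0.58, -0.298, 0.24]
ft_force: [0.9, -0.1, -0.2]
opening: 0.0003
```

```bash
cat >> h.py <<'E'
def tcp(th,ins=.015,r=.105,tilt=.785):
    s,c=np.sin(tilt),np.cos(tilt)
    ax=np.array([0,-s,-c]); out=np.array([0,c,-s]) # out = tool +x
    pt=lambda rr: np.array([0,rr*np.cos(th)+.002*np.sin(th),.065+rr*np.sin(th)-.002*np.cos(th)])
    if th<np.pi/2-tilt: return pt(.12)+ins*ax+.01*out
    k=.01 if th<2.36 else .01-.02*min(1,(th-2.36)/.3)
    return pt(r)+k*out
E
python3 - <<'E'
from h import *
ths=np.arange(.3,1.6,.1)
for t in np.arange(.3,3.2,.2): print(round(t,1),tcp(t).round(3))
rows([(tcp(t),.785) for t in ths])
E
```

```text
0.3 [0.    0.112 0.081]
0.5 [0.    0.103 0.103]
0.7 [0.    0.09  0.123]
0.9 [0.    0.074 0.139]
1.1 [0.    0.056 0.151]
1.3 [0.    0.037 0.159]
1.5 [0.    0.016 0.163]
1.7 [ 0.    -0.004  0.162]
1.9 [ 0.    -0.025  0.158]
2.1 [ 0.    -0.044  0.15 ]
2.3 [ 0.    -0.061  0.138]
2.5 [ 0.    -0.082  0.129]
2.7 [ 0.    -0.101  0.119]
2.9 [ 0.    -0.109  0.099]
3.1 [ 0.    -0.112  0.078]
t 5.3 book tcp [  1.1 126.   73.1] q [-0.1   0.7  -0.47  1.84  0.83  1.43 -1.24] F [ 0.9 -0.1 -0.2]
[-1.56, -0.1, 0.46, -0.003, 0.0, -0.002]
[-2.64, -0.1, -0.06, -0.003, 0.0, -0.002]
[-3.76, -0.1, -0.48, -0.003, 0.0, -0.002]
[-4.92, -0.1, -0.78, -0.003, 0.0, -0.002]
[-6.11, -0.1, -0.96, -0.003, 0.0, -0.002]
[-7.29, -0.09, -1.02, -0.003, 0.0, -0.002]
[-8.33, -0.09, -0.98, -0.003, 0.0, -0.002]
[-9.37, -0.09, -0.82, -0.003, 0.0, -0.002]
[-10.39, -0.09, -0.57, -0.003, 0.0, -0.002]
[-11.38, -0.08, -0.21, -0.003, 0.0, -0.002]
[-12.33, -0.08, 0.24, -0.003, 0.0, -0.002]
[-13.22, -0.08, 0.78, -0.003, 0.0, -0.002]
[-14.06, -0.07, 1.41, -0.003, 0.0, -0.002]
```

Request:
{"fn": "drive_tool", "kwargs": {"targets": [[-0.8,0,0.4,0,0,0],[-1.6,-0.1,0.4,0,0,0],[-2.1,-0.1,0.2,0,0,0],[-2.6,-0.1,-0.1,0,0,0],[-3.2,-0.1,-0.3,0,0,0],[-3.8,-0.1,-0.5,0,0,0],[-4.3,-0.1,-0.6,0,0,0],[-4.9,-0.1,-0.8,0,0,0]]}}

```text
time_s: 6.1
tool_pos: [0.5083, -0.0756, 0.1133]
eef_rot: [0.719, 0.581, -0.298, 0.24]
ft_force: [0.1, -0.3, -0.7]
opening: 0.0004
```

```bash
python3 - <<'E'
from h import *
c=robot.capture("top");cv2.imwrite("pics/t3.png",c["img"][130:290,260:480].repeat(3,0).repeat(3,1))
c=robot.capture("side");cv2.imwrite("pics/s3.png",c["img"][100:250,200:450].repeat(3,0).repeat(3,1))
c=robot.capture("wrist");cv2.imwrite("pics/w3.png",c["img"])
rows([(tcp(t),.785) for t in np.arange(.6,1.75,.1)])
E
```

```text
t 6.25 book tcp [1.000e-01 9.790e+01 1.133e+02] q [-0.06  0.62 -0.47  1.87  0.82  1.45 -1.17] F [-0.1 -0.4  1.1]
[-0.1, -0.01, 0.08, -0.002, -0.001, -0.002]
[-1.28, -0.01, -0.1, -0.002, -0.001, -0.002]
[-2.46, -0.01, -0.16, -0.002, -0.001, -0.002]
[-3.51, -0.0, -0.12, -0.002, -0.001, -0.002]
[-4.55, -0.0, 0.03, -0.002, -0.001, -0.002]
[-5.56, 0.0, 0.29, -0.002, -0.001, -0.002]
[-6.55, 0.0, 0.64, -0.002, -0.001, -0.002]
[-7.5, 0.01, 1.09, -0.002, -0.001, -0.002]
[-8.4, 0.01, 1.64, -0.002, -0.001, -0.002]
[-9.24, 0.01, 2.27, -0.002, -0.001, -0.002]
[-10.01, 0.01, 2.98, -0.002, -0.001, -0.002]
[-10.71, 0.02, 3.76, -0.002, -0.001, -0.002]
```

View pics/t3.png

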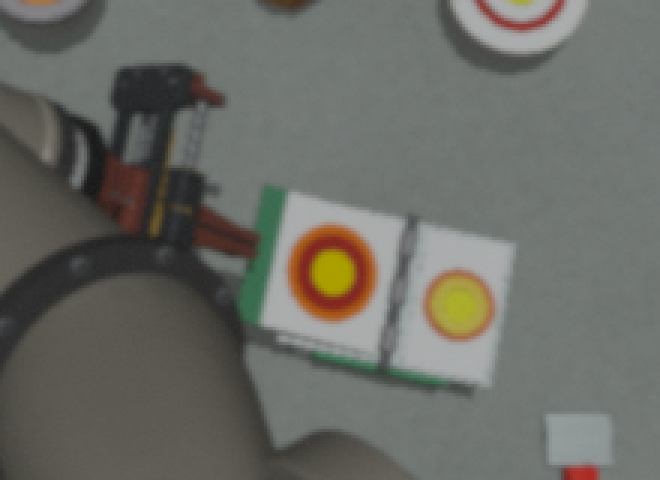

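View pics/s3.png

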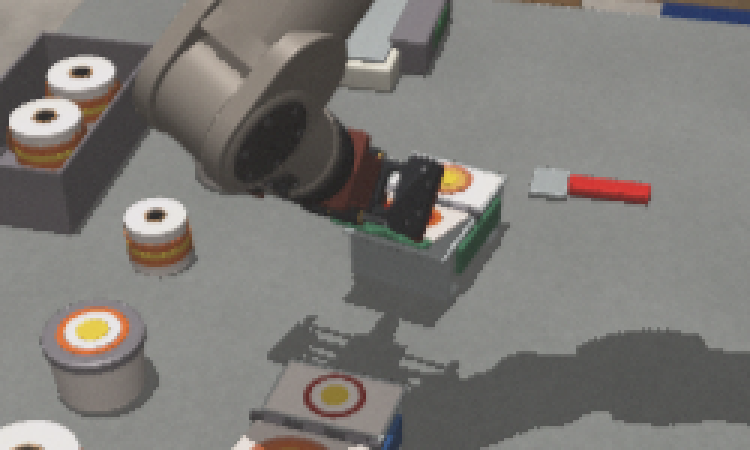

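View pics/w3.png

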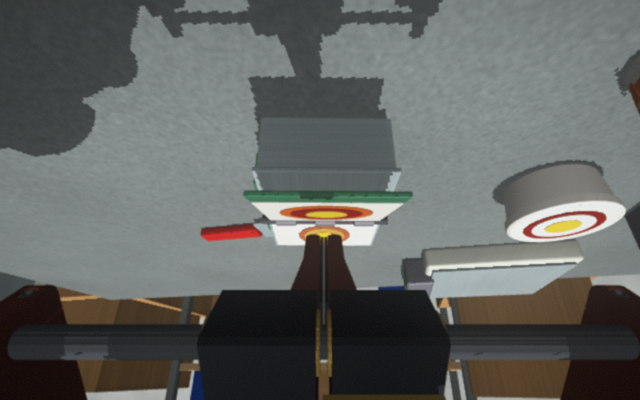

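```bash
python3 - <<'E'
from h import *
t=robot.capture("top");w=robot.capture("wrist");s=robot.capture("side")
st=robot.get_state();P=np.array(st["tool_pos"])
print("TCP px top",proj(t,P),"wrist",proj(w,P),"cam book",w2b(w["position"]))
def leafp(th,x,y,z=.002): return b2w([x, y*np.cos(th)-z*np.sin(th), .065+y*np.sin(th)+z*np.cos(th)])
for th in [0,.15,.3,.4,.5,.6,.7]:
    print(th,*[proj(c,np.array([leafp(th,x,.12) for x in(.05,-.05)])).round(0).tolist() for c in (t,w,s)], "green inner wr",proj(w,leafp(th,0,.1)).round(0), "spine",proj(w,b2w([0,0,.065])).round())
cv2.imwrite("pics/t3b.png",cv2.resize(t["img"][170:260,310:410],None,fx=7,fy=7,interpolation=cv2.INTER_CUBIC))
cv2.imwrite("pics/w3b.png",cv2.resize(w["img"][180:280,230:420],None,fx=4,fy=4,interpolation=cv2.INTER_CUBIC))
E
```

```text
TCP px top [[351.19669938 215.22704515]] wrist [[323.04444772 228.81651861]] cam book [0.00074566 0.29323642 0.19262498]
0 [[344.0, 194.0], [335.0, 238.0]] [[404.0, 147.0], [243.0, 147.0]] [[310.0, 183.0], [342.0, 192.0]] green inner wr [[323. 165.]] spine [[324. 221.]]
0.15 [[346.0, 193.0], [336.0, 237.0]] [[406.0, 173.0], [240.0, 173.0]] [[310.0, 178.0], [342.0, 187.0]] green inner wr [[323. 185.]] spine [[324. 221.]]
0.3 [[348.0, 192.0], [339.0, 237.0]] [[408.0, 202.0], [239.0, 202.0]] [[311.0, 172.0], [343.0, 181.0]] green inner wr [[323. 207.]] spine [[324. 221.]]
0.4 [[350.0, 191.0], [341.0, 237.0]] [[409.0, 222.0], [238.0, 223.0]] [[311.0, 168.0], [343.0, 177.0]] green inner wr [[323. 223.]] spine [[324. 221.]]
0.5 [[353.0, 191.0], [344.0, 237.0]] [[409.0, 243.0], [238.0, 243.0]] [[312.0, 164.0], [344.0, 173.0]] green inner wr [[323. 238.]] spine [[324. 221.]]
0.6 [[357.0, 191.0], [347.0, 237.0]] [[408.0, 263.0], [238.0, 263.0]] [[313.0, 160.0], [345.0, 168.0]] green inner wr [[323. 254.]] spine [[324. 221.]]
0.7 [[361.0, 190.0], [351.0, 238.0]] [[407.0, 282.0], [239.0, 282.0]] [[314.0, 156.0], [347.0, 164.0]] green inner wr [[323. 268.]] spine [[324. 221.]]
```

View pics/t3b.png

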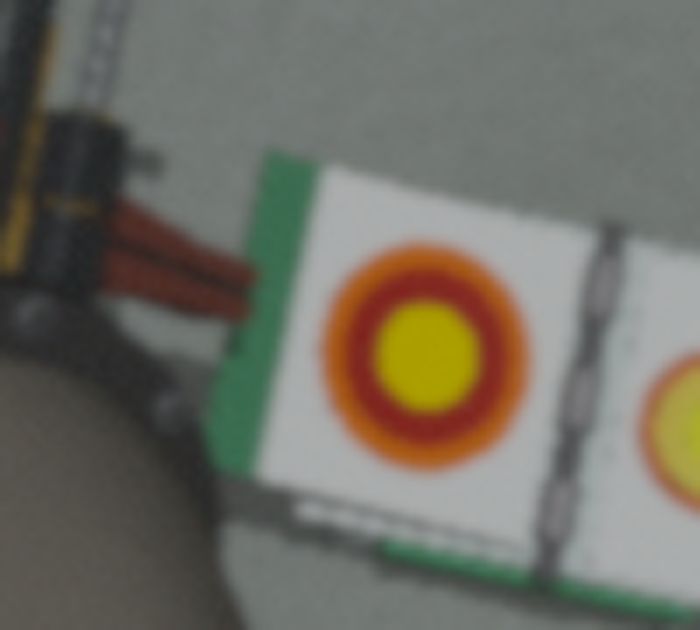

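View pics/w3b.png

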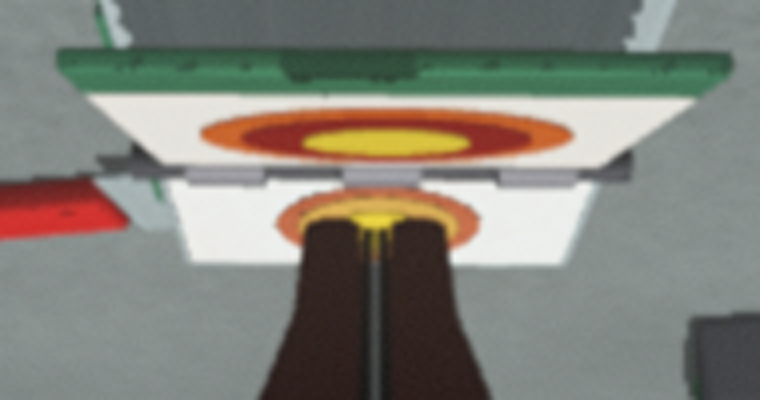

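```bash
python3 - <<'E'
from h import *
t=robot.capture("top");w=robot.capture("wrist");s=robot.capture("side")
st=robot.get_state();P=np.array(st["tool_pos"]);r=R.from_quat(st["eef_rot"])
for o in [(0,0,0),(.01,0,0),(-.01,0,0),(0,0,-.01),(.01,0,-.01),(-.01,0,-.01),(-.01,.012,-.01),(-.01,-.012,-.01),(0,.012,0),(0,-.012,0)]:
    Q=P+r.apply(o); print(o,*[proj(c,Q).round(1)[0] for c in (t,w,s)])
cv2.imwrite("pics/s3b.png",cv2.resize(s["img"][140:190,290:370],None,fx=9,fy=9,interpolation=cv2.INTER_CUBIC))
E
```

```text
(0, 0, 0) [351.2 215.2] [323.2 229.2] [329.  170.4]
(0.01, 0, 0) [347.6 215. ] [323.2 214. ] [328.  173.8]
(-0.01, 0, 0) [354.8 215.5] [323.2 244. ] [330.1 167.1]
(0, 0, -0.01) [348.2 214.1] [323.2 235.9] [327.9 169.7]
(0.01, 0, -0.01) [344.6 213.8] [323.2 220. ] [326.9 173.1]
(-0.01, 0, -0.01) [351.8 214.3] [323.2 251.3] [329.  166.3]
(-0.01, 0.012, -0.01) [352.9 208.8] [343.3 251.3] [325.2 165.3]
(-0.01, -0.012, -0.01) [350.6 219.9] [303.1 251.3] [332.9 167.4]
(0, 0.012, 0) [352.3 209.8] [342.7 229.2] [325.2 169.4]
(0, -0.012, 0) [350.1 220.7] [303.8 229.2] [332.9 171.5]
```

View pics/s3b.png

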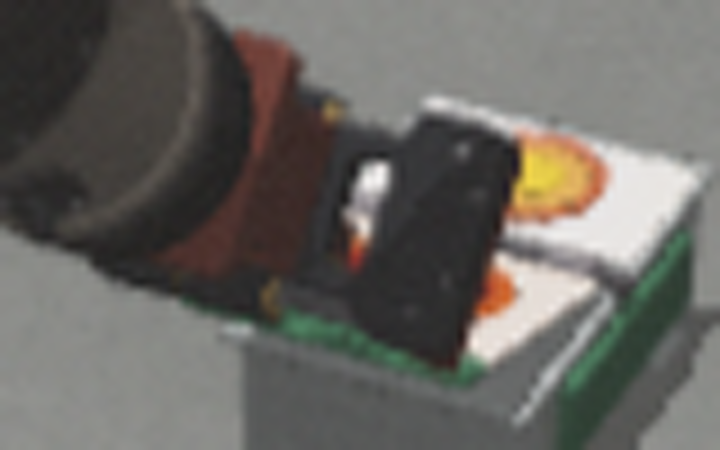

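Request:
{"fn": "drive_tool", "kwargs": {"targets": [[0,0,-2,0,0,0],[0,0,-4.5,0,0,0],[0,0,-7,0,0,0],[0,0,-7,0,0,0],[0,0,-7,0,0,0]]}}

```text
time_s: 7.05
tool_pos: [0.5188, -0.0273, 0.1621]
eef_rot: [0.719, 0.581, -0.298, 0.24]
ft_force: [-0.5, 0.1, -0.2]
opening: 0.0005
```

```bash
python3 - <<'E'
from h import *
t=robot.capture("top");w=robot.capture("wrist");s=robot.capture("side")
st=robot.get_state();P=np.array(st["tool_pos"]);r=R.from_quat(st["eef_rot"])
print(st["time_s"],w2b(P),st["ft_force"])
def draw(c,x0,y0,x1,y1,f,n):
    im=cv2.resize(c["img"][y0:y1,x0:x1],None,fx=f,fy=f,interpolation=cv2.INTER_CUBIC)
    im=cv2.convertScaleAbs(im,alpha=1.6,beta=20)
    for o,col in [((0,0,0),(0,0,255)),((.01,.0,0),(0,255,0)),((-.01,0,0),(255,0,0)),((0,0,-.02),(0,255,255)),((0,0,-.04),(255,255,0))]:
        u=proj(c,P+r.apply(o))[0]; q=((u+.5-[x0,y0])*f).astype(int); cv2.circle(im,(int(q[0]),int(q[1])),4,col,-1)
    cv2.imwrite(n,im)
draw(t,270,165,370,255,7,"pics/t4.png");draw(s,270,130,350,200,9,"pics/s4.png");draw(w,250,180,400,290,5,"pics/w4.png")
E
```

```text
7.2 [-0.00034047  0.14584865  0.16168922] [-0.45316566  0.03439695 -0.25804127]
```

View pics/t4.png

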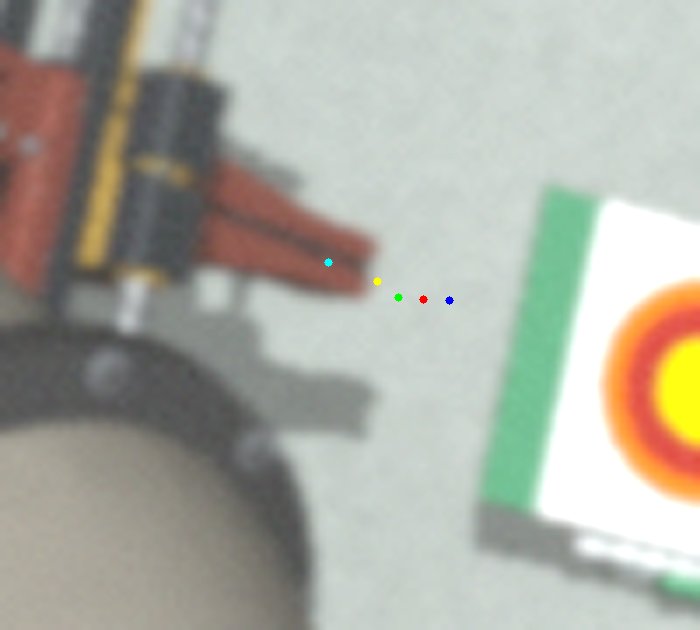

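View pics/w4.png

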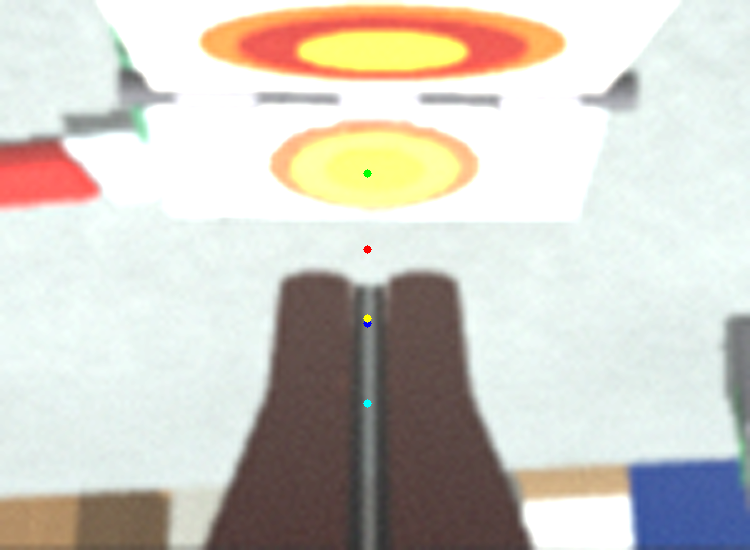

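View pics/s4.png

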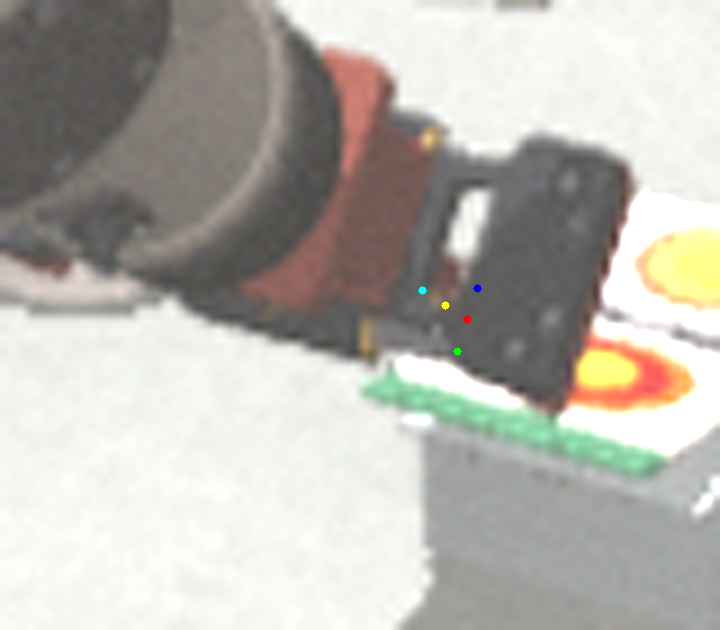

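```bash
python3 - <<'E'
from h import *
w=robot.capture("wrist")
st=robot.get_state();P=np.array(st["tool_pos"]);r=R.from_quat(st["eef_rot"])
print("cam in tool", r.inv().apply(w["position"]-P), (r.inv()*R.from_quat(w["rotation"])).as_matrix().round(3))
im=cv2.imread("pics/wrist0.png")
for y in (-.044,0,.044):
  for x,col in ((0,(0,0,255)),(.01,(0,255,0)),(-.01,(255,0,0))):
    for z in (0,-.02):
      u=proj(w,P+r.apply((x,y,z)))[0].astype(int); cv2.circle(im,(int(u[0]),int(u[1])),2,col,-1)
cv2.imwrite("pics/w0m.png",im)
E
```

```text
cam in tool [ 0.08196063  0.00019506 -0.19401996] [[-0.001  0.954  0.298]
 [ 1.     0.     0.001]
 [ 0.001  0.298 -0.954]]
```

View pics/w0m.png

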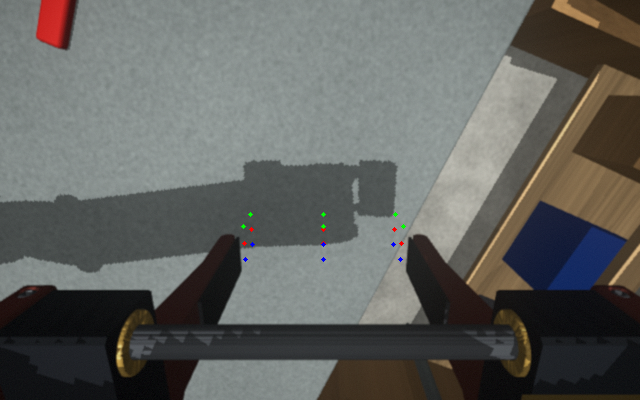

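```bash
cat >> h.py <<'E'
B=.027; X0=.07
def E2T(e,tilt=.785): # effective tip (book) -> reported TCP
    return np.array([X0,e[1],e[2]])+B*np.array([0,-np.sin(tilt),-np.cos(tilt)])
E
python3 - <<'E'
from h import *
rows([(E2T([0,y,z]),.785) for y,z in [(.175,.18),(.175,.1),(.14,.071),(.122,.067)]])
E
```

```text
t 7.25 book tcp [ -0.3 146.  161.8] q [-0.11  0.59 -0.5   1.78  0.76  1.56 -1.14] F [-0.4 -0.7  0.4]
[0.77, 7.03, -0.67, -0.004, 0.001, -0.001]
[6.43, 7.04, 4.98, -0.004, 0.001, -0.001]
[6.01, 7.06, 9.51, -0.004, 0.001, -0.001]
[5.02, 7.07, 11.07, -0.004, 0.001, -0.001]
```

Request:
{"fn": "drive_tool", "kwargs": {"jaw": 1, "targets": [[0.8,2.5,-0.7,0,0,0],[0.8,5,-0.7,0,0,0],[0.8,7,-0.7,0,0,0],[2.5,7,1.2,0,0,0],[4.5,7,3.2,0,0,0],[6.4,7,5,0,0,0],[6.4,7,5,0,0,0],[6.4,7,5,0,0,0]]}}

```text
time_s: 8.05
tool_pos: [0.5889, -0.0327, 0.0818]
eef_rot: [0.719, 0.581, -0.299, 0.24]
ft_force: [0.5, 0.4, 0.3]
opening: 0.0608
```

```bash
python3 - <<'E'
from h import *
t=robot.capture("top");w=robot.capture("wrist")
cv2.imwrite("pics/t5.png",cv2.resize(t["img"][150:260,260:410],None,fx=5,fy=5,interpolation=cv2.INTER_CUBIC))
cv2.imwrite("pics/w5.png",w["img"])
rows([(E2T([0,y,z]),.785) for y,z in [(.175,.1),(.14,.071),(.122,.067)]]+[(E2T(tcp(t,.02)),.785) for t in np.arange(.25,.65,.1)])
E
```

```text
t 8.15 book tcp [ 70.6 157.4  83.1] q [-0.12  0.77 -0.45  1.65  0.84  1.51 -1.14] F [-0.4  0.6  0.5]
[0.05, -0.06, 0.26, -0.002, -0.001, -0.002]
[-0.39, -0.05, 4.79, -0.002, -0.001, -0.002]
[-1.38, -0.05, 6.34, -0.002, -0.001, -0.002]
[-2.57, -0.05, 6.89, -0.002, -0.001, -0.002]
[-3.62, -0.05, 6.31, -0.002, -0.001, -0.002]
[-4.72, -0.04, 5.84, -0.002, -0.001, -0.002]
[-5.87, -0.04, 5.48, -0.002, -0.001, -0.002]
```

View pics/t5.png

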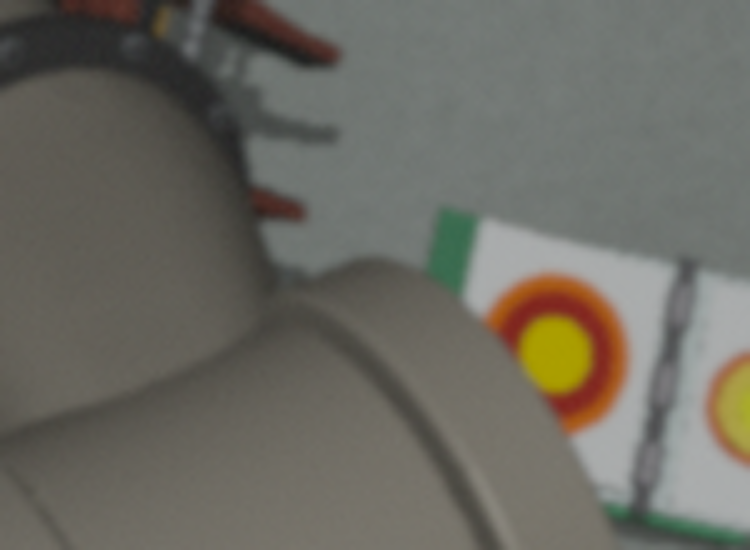

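View pics/w5.png

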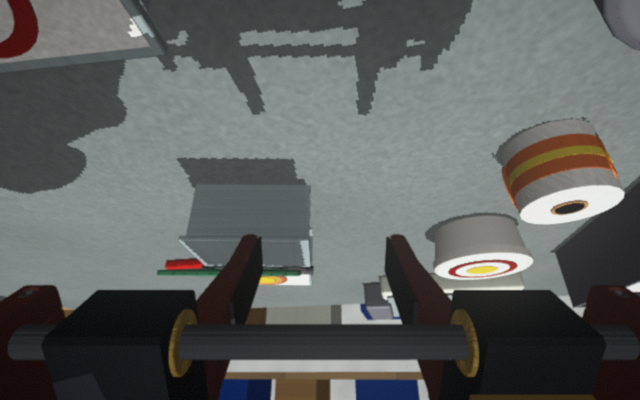

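Request:
{"fn": "drive_tool", "kwargs": {"targets": [[-0.2,0,2.5,0,0,0],[-0.4,0,4.8,0,0,0],[-1,0,5.8,0,0,0],[-1.4,0,6.5,0,0,0],[-2,0,7,0,0,0],[-2,0,7,0,0,0]]}}

```text
time_s: 8.75
tool_pos: [0.5762, -0.095, 0.0475]
eef_rot: [0.719, 0.58, -0.297, 0.24]
ft_force: [-0.2, 0.6, 1.0]
opening: 0.0877
```

```bash
python3 - <<'E'
from h import *
w=robot.capture("wrist")
cv2.imwrite("pics/w6.png",cv2.resize(w["img"][120:320,150:450],None,fx=2.5,fy=2.5))
rows([(E2T(tcp(t,.02)),.785) for t in np.arange(.2,1.4,.1)])
E
```

```text
t 8.8 book tcp [70.3 93.9 47.3] q [-0.05  0.78 -0.42  1.74  0.9   1.41 -1.15] F [-0.7  0.1  0. ]
[-0.09, -0.03, 0.19, -0.002, -0.001, -0.002]
[-1.11, -0.03, -0.44, -0.002, -0.001, -0.002]
[-2.19, -0.03, -0.96, -0.002, -0.001, -0.002]
[-3.32, -0.03, -1.38, -0.002, -0.001, -0.002]
[-4.48, -0.03, -1.68, -0.002, -0.001, -0.002]
[-5.66, -0.03, -1.86, -0.002, -0.001, -0.002]
[-6.84, -0.02, -2.43, -0.002, -0.001, -0.002]
[-7.89, -0.02, -2.38, -0.002, -0.001, -0.002]
[-8.93, -0.02, -2.23, -0.002, -0.001, -0.002]
[-9.94, -0.02, -1.98, -0.002, -0.001, -0.002]
[-10.93, -0.01, -1.62, -0.002, -0.001, -0.002]
[-11.88, -0.01, -1.17, -0.002, -0.001, -0.002]
```

View pics/w6.png

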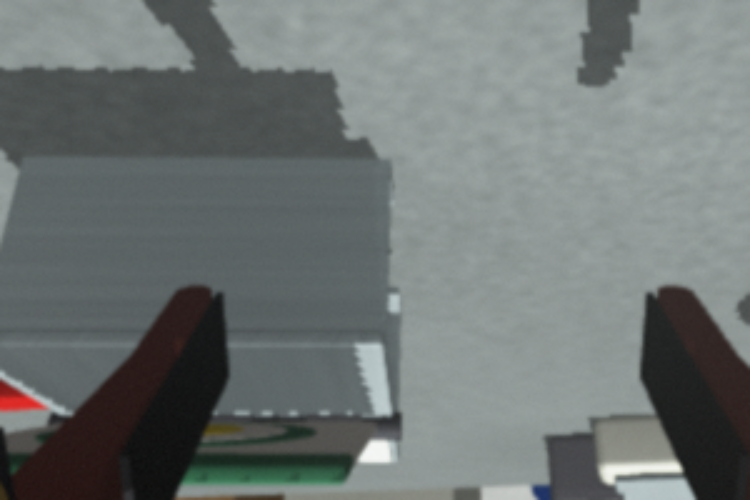

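Request:
{"fn": "drive_tool", "kwargs": {"targets": [[-0.6,0,-0.1,0,0,0],[-1.1,0,-0.4,0,0,0],[-1.7,0,-0.7,0,0,0],[-2.2,0,-1,0,0,0],[-2.8,0,-1.2,0,0,0],[-3.3,0,-1.4,0,0,0],[-3.9,0,-1.5,0,0,0],[-4.5,0,-1.7,0,0,0]]}}

```text
time_s: 9.6
tool_pos: [0.5716, -0.1138, 0.0907]
eef_rot: [0.719, 0.581, -0.298, 0.24]
ft_force: [0.8, -0.4, -0.7]
opening: 0.0882
```

```bash
python3 - <<'E'
from h import *
w=robot.capture("wrist")
cv2.imwrite("pics/w7.png",cv2.resize(w["img"][120:320,150:450],None,fx=2.5,fy=2.5))
t=robot.capture("top")
cv2.imwrite("pics/t7.png",cv2.resize(t["img"][150:260,260:440],None,fx=4,fy=4))
rows([(E2T(tcp(t,.02)),.785) for t in np.arange(.6,1.75,.1)])
E
```

```text
t 9.7 book tcp [70.1 73.1 91.3] q [-0.01  0.71 -0.43  1.75  0.89  1.43 -1.09] F [-0.2 -0.4 -0.1]
[0.1, -0.01, -0.03, -0.002, 0.0, -0.002]
[-1.09, -0.01, -0.21, -0.002, 0.0, -0.002]
[-2.26, -0.01, -0.78, -0.002, 0.0, -0.002]
[-3.31, -0.01, -0.73, -0.002, 0.0, -0.002]
[-4.35, -0.0, -0.58, -0.002, 0.0, -0.002]
[-5.37, -0.0, -0.32, -0.002, 0.0, -0.002]
[-6.36, 0.0, 0.03, -0.002, 0.0, -0.002]
[-7.3, 0.0, 0.49, -0.002, 0.0, -0.002]
[-8.2, 0.01, 1.03, -0.002, 0.0, -0.002]
[-9.04, 0.01, 1.66, -0.002, 0.0, -0.002]
[-9.81, 0.01, 2.37, -0.002, 0.0, -0.002]
[-10.51, 0.02, 3.16, -0.002, 0.0, -0.002]
```

View pics/w7.png

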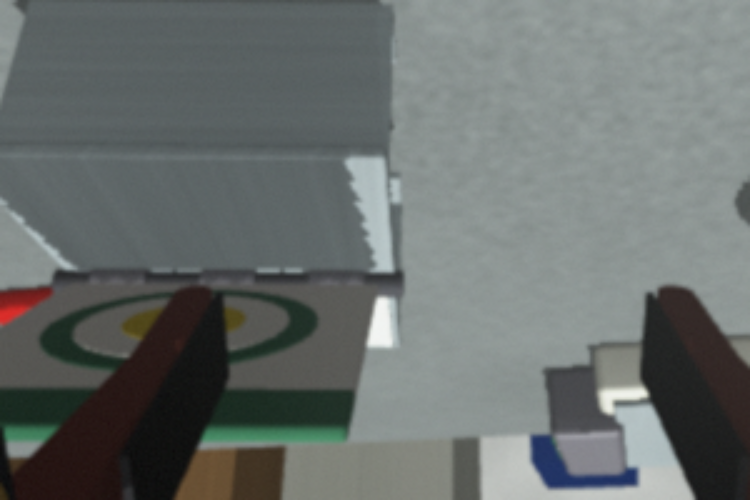

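View pics/t7.png

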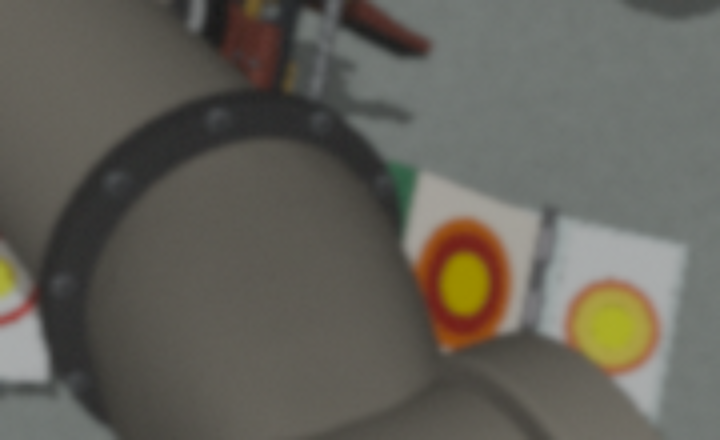

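Request:
{"fn": "drive_tool", "kwargs": {"targets": [[-0.6,0,-0.1,0,0,0],[-1.1,0,-0.3,0,0,0],[-1.7,0,-0.5,0,0,0],[-2.3,0,-0.6,0,0,0],[-2.8,0,-0.7,0,0,0],[-3.3,0,-0.7,0,0,0],[-3.8,0,-0.7,0,0,0],[-4.4,0,-0.6,0,0,0],[-4.9,0,-0.5,0,0,0],[-5.4,0,-0.3,0,0,0],[-5.9,0,-0.2,0,0,0],[-6.4,0,0,0,0,0]]}}

```text
time_s: 10.9
tool_pos: [0.5621, -0.1582, 0.1357]
eef_rot: [0.719, 0.581, -0.298, 0.24]
ft_force: [-0.0, 1.6, -0.6]
opening: 0.0877
```

```bash
python3 - <<'E'
from h import *
w=robot.capture("wrist")
cv2.imwrite("pics/w8.png",cv2.resize(w["img"][120:320,150:450],None,fx=2.5,fy=2.5))
rows([(E2T(tcp(t,.02)),.785) for t in np.arange(1.2,2.35,.1)])
E
```

```text
t 10.95 book tcp [ 69.8  27.1 136.1] q [ 0.06  0.62 -0.42  1.78  0.89  1.43 -1.  ] F [ 0.3  0.2 -0.2]
[0.07, 0.02, -0.04, -0.003, 0.0, -0.002]
[-0.88, 0.03, 0.41, -0.003, 0.0, -0.002]
[-1.78, 0.03, 0.95, -0.003, 0.0, -0.002]
[-2.62, 0.03, 1.59, -0.003, 0.0, -0.002]
[-3.39, 0.04, 2.3, -0.003, 0.0, -0.002]
[-4.08, 0.04, 3.08, -0.003, 0.0, -0.002]
[-4.7, 0.04, 3.93, -0.003, 0.0, -0.002]
[-5.22, 0.05, 4.84, -0.003, 0.0, -0.002]
[-5.66, 0.05, 5.8, -0.003, 0.0, -0.002]
[-5.99, 0.06, 6.79, -0.003, 0.0, -0.002]
[-6.23, 0.06, 7.82, -0.003, 0.0, -0.002]
[-6.36, 0.06, 8.86, -0.003, 0.0, -0.002]
```

View pics/w8.png

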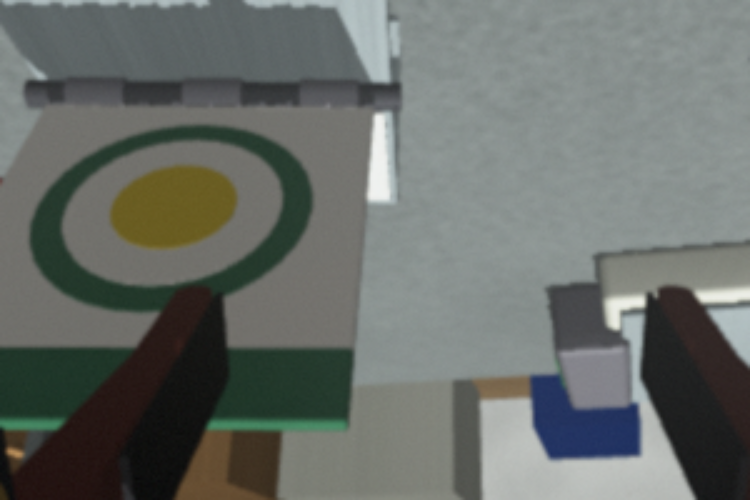

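Leaf is now around 65–70°, with the one finger behind it (finger tip at crop 200,295, leaf edge at row 425). Continue over the top.

Request:
{"fn": "drive_tool", "kwargs": {"targets": [[-0.5,0,0.2,0,0,0],[-0.9,0,0.4,0,0,0],[-1.4,0,0.7,0,0,0],[-1.8,0,1,0,0,0],[-2.2,0,1.3,0,0,0],[-2.6,0,1.6,0,0,0],[-3,0,2,0,0,0],[-3.4,0,2.3,0,0,0],[-3.8,0,2.7,0,0,0],[-4.1,0,3.1,0,0,0],[-4.4,0,3.5,0,0,0],[-4.7,0,4,0,0,0]]}}

```text
time_s: 12.15
tool_pos: [0.5492, -0.2185, 0.1404]
eef_rot: [0.719, 0.581, -0.298, 0.24]
ft_force: [0.0, 0.5, 0.5]
opening: 0.0878
```

```bash
python3 - <<'E'
from h import *
w=robot.capture("wrist")
cv2.imwrite("pics/w9.png",cv2.resize(w["img"][120:320,150:450],None,fx=2.5,fy=2.5))
for th in np.arange(1.2,2.4,.2):
  print(th,[proj(w,b2w([.05,y*np.cos(th)+.002*np.sin(th),.065+y*np.sin(th)-.002*np.cos(th)])).round(0)[0] for y in (.1,.12)])
rows([(E2T(tcp(t,.02)),.785) for t in np.arange(1.8,2.95,.1)])
E
```

```text
1.2 [array([274., 202.]), array([268., 239.])]
1.4 [array([279., 232.]), array([275., 274.])]
1.5999999999999999 [array([283., 250.]), array([281., 291.])]
1.7999999999999998 [array([287., 258.]), array([286., 296.])]
1.9999999999999998 [array([291., 258.]), array([291., 291.])]
2.1999999999999997 [array([294., 252.]), array([294., 280.])]
t 12.2 book tcp [ 69.5 -34.7 140.3] q [ 0.14  0.58 -0.4   1.83  0.93  1.37 -0.94] F [-0.2 -0.7  0.1]
[-0.03, 0.05, -0.15, -0.003, 0.0, -0.002]
[-0.56, 0.06, 0.76, -0.003, 0.0, -0.002]
[-0.99, 0.06, 1.72, -0.003, 0.0, -0.002]
[-1.33, 0.06, 2.71, -0.003, 0.0, -0.002]
[-1.56, 0.07, 3.74, -0.003, 0.0, -0.002]
[-1.69, 0.07, 4.78, -0.003, 0.0, -0.002]
[-1.99, 0.08, 5.83, -0.003, 0.0, -0.002]
[-2.58, 0.08, 6.87, -0.003, 0.0, -0.002]
[-3.06, 0.08, 7.91, -0.003, 0.0, -0.002]
[-3.17, 0.09, 8.92, -0.003, 0.0, -0.002]
[-2.79, 0.09, 9.9, -0.003, 0.0, -0.002]
[-2.31, 0.09, 10.83, -0.003, 0.0, -0.002]
```

View pics/w9.png

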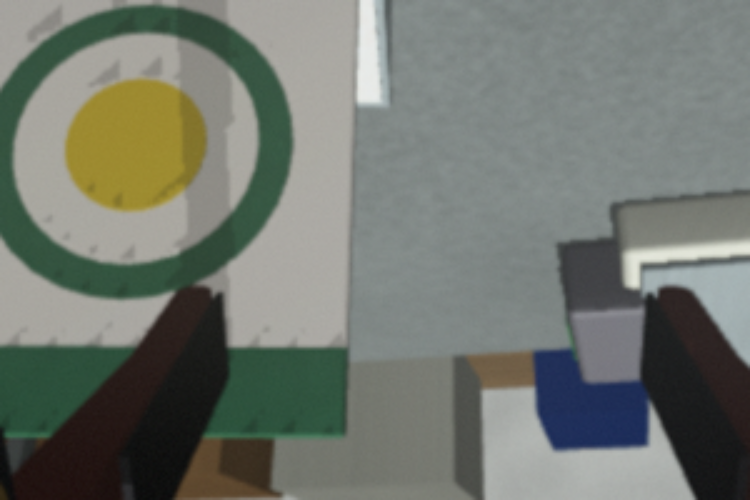

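Request:
{"fn": "drive_tool", "kwargs": {"targets": [[-0.3,0,0.4,0,0,0],[-0.6,0,0.8,0,0,0],[-0.8,0,1.3,0,0,0],[-1,0,1.8,0,0,0],[-1.2,0,2.3,0,0,0],[-1.3,0,2.8,0,0,0],[-1.5,0,3.3,0,0,0],[-1.6,0,3.8,0,0,0],[-1.7,0,4.3,0,0,0],[-1.7,0.1,4.8,0,0,0]]}}

```text
time_s: 13.2
tool_pos: [0.5403, -0.2636, 0.1182]
eef_rot: [0.719, 0.581, -0.298, 0.24]
ft_force: [-0.4, 0.4, 0.9]
opening: 0.0878
```

```bash
python3 - <<'E'
from h import *
w=robot.capture("wrist")
cv2.imwrite("pics/w10.png",cv2.resize(w["img"][120:320,150:450],None,fx=2.5,fy=2.5))
for th in np.arange(1.8,3.2,.2):
  print(round(th,1),[proj(w,b2w([.05,y*np.cos(th)+.002*np.sin(th),.065+y*np.sin(th)-.002*np.cos(th)])).round(0)[0] for y in (.1,.12)])
def e(th,r,k):
    return np.array([0,r*np.cos(th)+.002*np.sin(th)+k*.707,.065+r*np.sin(th)-.002*np.cos(th)-k*.707])
rows([(E2T(e(t,.1,max(-.01,.008-.02*(t-2.2)))),.785) for t in np.arange(2.2,3.25,.1)])
E
```

```text
1.8 [array([272., 277.]), array([270., 330.])]
2.0 [array([279., 275.]), array([278., 319.])]
2.2 [array([284., 265.]), array([284., 301.])]
2.4 [array([288., 250.]), array([289., 280.])]
2.6 [array([291., 233.]), array([292., 257.])]
2.8 [array([293., 213.]), array([295., 232.])]
3.0 [array([295., 191.]), array([297., 207.])]
t 13.25 book tcp [ 70.3 -80.1 117.7] q [ 0.19  0.6  -0.37  1.86  0.98  1.3  -0.94] F [-0.7 -1.2 -0.2]
[0.35, -0.03, -0.99, -0.003, 0.0, -0.001]
[0.02, -0.03, 0.0, -0.003, 0.0, -0.001]
[-0.21, -0.02, 1.0, -0.003, 0.0, -0.001]
[-0.33, -0.02, 2.0, -0.003, 0.0, -0.001]
[-0.36, -0.02, 2.98, -0.003, 0.0, -0.001]
[-0.29, -0.01, 3.95, -0.003, 0.0, -0.001]
[-0.12, -0.01, 4.88, -0.003, 0.0, -0.001]
[0.13, -0.01, 5.77, -0.003, 0.0, -0.001]
[0.47, -0.0, 6.61, -0.003, 0.0, -0.001]
[0.9, -0.0, 7.39, -0.003, 0.0, -0.001]
[1.6, 0.0, 8.1, -0.003, 0.0, -0.001]
```

View pics/w10.png

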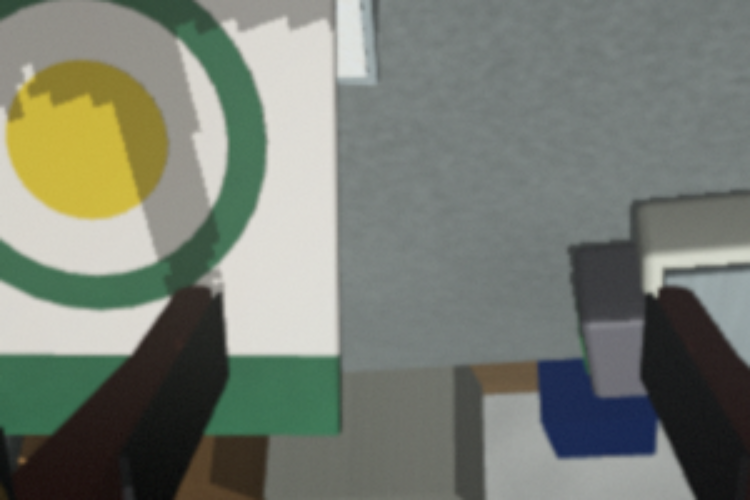

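Request:
{"fn": "drive_tool", "kwargs": {"targets": [[-0.1,0,0.5,0,0,0],[-0.2,0,1,0,0,0],[-0.3,0,1.5,0,0,0],[-0.3,0,2,0,0,0],[-0.4,0,2.5,0,0,0],[-0.4,0,3,0,0,0],[-0.3,0,3.5,0,0,0],[-0.3,0,4,0,0,0],[-0.2,0,4.4,0,0,0],[-0.1,0,4.9,0,0,0]]}}

```text
time_s: 14.25
tool_pos: [0.5331, -0.2978, 0.0841]
eef_rot: [0.719, 0.581, -0.298, 0.24]
ft_force: [0.8, 0.1, -0.1]
opening: 0.0878
```

```bash
cat >> h.py <<'E'
def e(th,r,k):
    return np.array([0,r*np.cos(th)+.002*np.sin(th)+k*.707,.065+r*np.sin(th)-.002*np.cos(th)-k*.707])
E
python3 - <<'E'
from h import *
w=robot.capture("wrist")
cv2.imwrite("pics/w11.png",cv2.resize(w["img"][120:320,150:450],None,fx=2.5,fy=2.5))
for th in np.arange(2.2,3.2,.1):
  print(round(th,1),[proj(w,b2w([.05,y*np.cos(th)+.002*np.sin(th),.065+y*np.sin(th)-.002*np.cos(th)])).round(0)[0] for y in (.1,.12)])
rows([(E2T(e(t,.1,max(-.01,.008-.02*(t-2.2)))),.785) for t in np.arange(2.8,3.25,.1)])
E
```

```text
2.2 [array([269., 326.]), array([270., 373.])]
2.3 [array([273., 312.]), array([275., 354.])]
2.4 [array([276., 299.]), array([278., 335.])]
2.5 [array([279., 285.]), array([281., 317.])]
2.6 [array([281., 271.]), array([284., 299.])]
2.7 [array([283., 257.]), array([286., 282.])]
2.8 [array([285., 243.]), array([288., 265.])]
2.9 [array([287., 228.]), array([289., 248.])]
3.0 [array([288., 214.]), array([291., 231.])]
3.1 [array([289., 200.]), array([292., 215.])]
t 14.3 book tcp [  70.  -115.    83.6] q [ 0.23  0.64 -0.34  1.89  1.03  1.23 -0.96] F [-0.1 -1.3 -0.2]
[-0.07, 0.0, -0.01, -0.003, -0.0, -0.001]
[0.18, 0.0, 0.88, -0.003, -0.0, -0.001]
[0.53, 0.01, 1.72, -0.003, -0.0, -0.001]
[0.95, 0.01, 2.5, -0.003, -0.0, -0.001]
[1.65, 0.01, 3.22, -0.003, -0.0, -0.001]
```

View pics/w11.png

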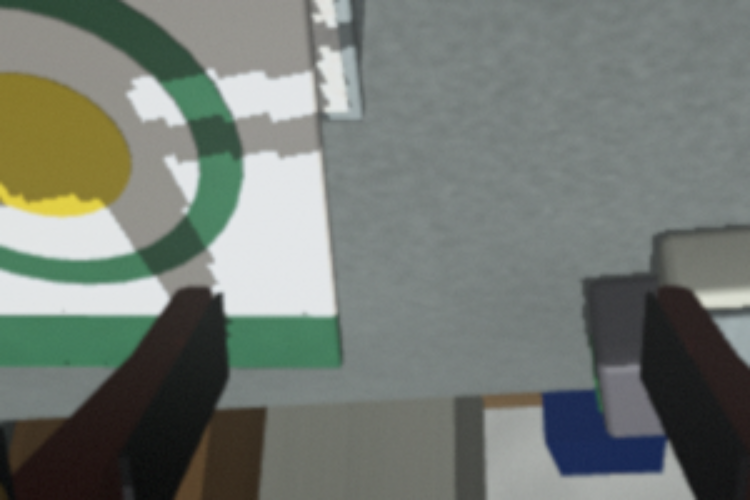

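Request:
{"fn": "drive_tool", "kwargs": {"targets": [[0,0,0.4,0,0,0],[0.2,0,0.9,0,0,0],[0.3,0,1.3,0,0,0],[0.5,0,1.7,0,0,0],[0.7,0,2.1,0,0,0],[0.9,0,2.4,0,0,0],[1.1,0,2.6,0,0,0],[1.1,0,2.6,0,0,0]]}}

```text
time_s: 15.1
tool_pos: [0.5305, -0.308, 0.0578]
eef_rot: [0.719, 0.581, -0.298, 0.24]
ft_force: [-0.6, -0.5, 0.0]
opening: 0.0877
```

```bash
python3 - <<'E'
from h import *
w=robot.capture("wrist")
cv2.imwrite("pics/w12.png",cv2.resize(w["img"][120:320,150:450],None,fx=2.5,fy=2.5))
for th in np.arange(2.9,3.2,.05):
  print(round(th,2),[proj(w,b2w([.05,y*np.cos(th)+.002*np.sin(th),.065+y*np.sin(th)-.002*np.cos(th)])).round(0)[0] for y in (.1,.12)])
rows([(E2T(e(t,.1,max(-.01,.008-.02*(t-2.2)))),.785) for t in np.arange(3.0,3.25,.1)])
E
```

```text
2.9 [array([283., 269.]), array([286., 288.])]
2.95 [array([283., 261.]), array([287., 278.])]
3.0 [array([284., 252.]), array([287., 268.])]
3.05 [array([285., 243.]), array([288., 258.])]
3.1 [array([285., 235.]), array([289., 249.])]
3.15 [array([286., 226.]), array([289., 239.])]
3.2 [array([286., 218.]), array([290., 230.])]
t 15.15 book tcp [  70.2 -124.8   58. ] q [ 0.23  0.68 -0.33  1.9   1.07  1.19 -1.  ] F [ 0.8 -0.4  0.6]
[-0.58, -0.02, -0.78, -0.003, -0.001, -0.001]
[-0.16, -0.02, 0.01, -0.003, -0.001, -0.001]
[0.54, -0.02, 0.72, -0.003, -0.001, -0.001]
```

View pics/w12.png

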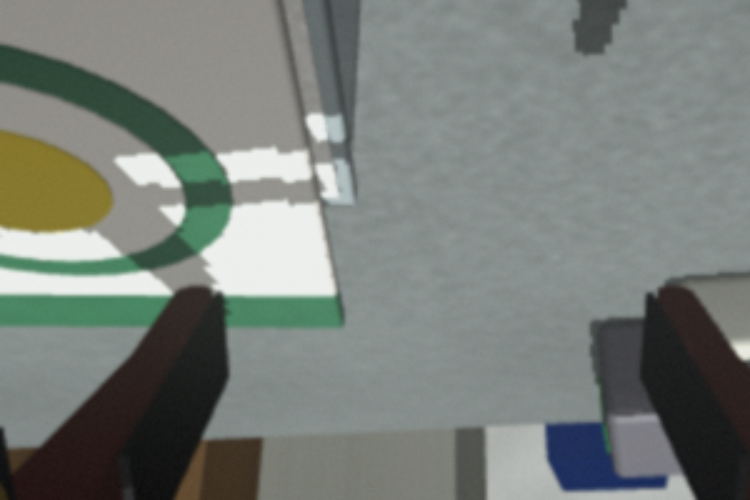

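Request:
{"fn": "drive_tool", "kwargs": {"targets": [[0.2,0,0.2,0,0,0],[0.35,0,0.35,0,0,0],[0.5,0,0.5,0,0,0],[0.6,0,0.6,0,0,0],[0.6,0,0.6,0,0,0]]}}

```text
time_s: 15.65
tool_pos: [0.5309, -0.3083, 0.0506]
eef_rot: [0.719, 0.58, -0.298, 0.24]
ft_force: [-0.2, 1.3, 6.0]
opening: 0.0879
```

```bash
python3 - <<'E'
from h import *
w=robot.capture("wrist")
cv2.imwrite("pics/w13.png",cv2.resize(w["img"][120:320,150:450],None,fx=2.5,fy=2.5))
for th in np.arange(3.0,3.2,.05):
  print(round(th,2),[proj(w,b2w([.05,y*np.cos(th)+.002*np.sin(th),.065+y*np.sin(th)-.002*np.cos(th)])).round(0)[0] for y in (.1,.12)])
rows([])
E
```

```text
3.0 [array([283., 266.]), array([286., 281.])]
3.05 [array([283., 257.]), array([287., 271.])]
3.1 [array([284., 248.]), array([287., 260.])]
3.15 [array([284., 239.]), array([288., 251.])]
3.2 [array([285., 230.]), array([288., 241.])]
t 15.7 book tcp [  70.5 -125.1   50.7] q [ 0.23  0.69 -0.32  1.9   1.08  1.19 -1.01] F [-1.4  1.8  5.8]
```

View pics/w13.png

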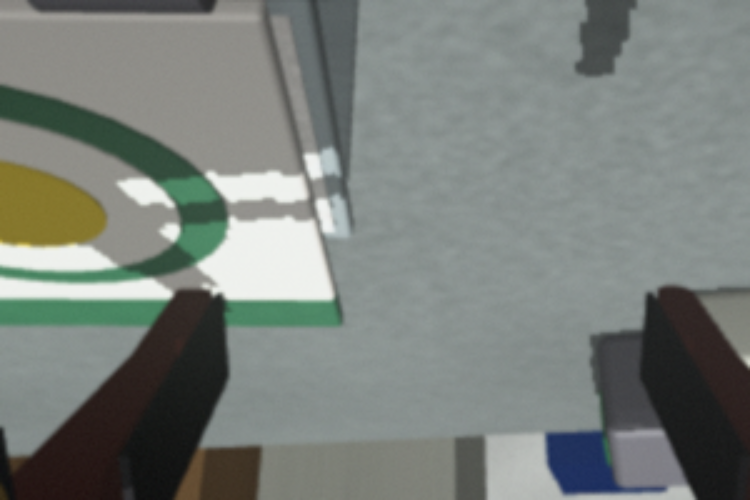

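Request:
{"fn": "drive_tool", "kwargs": {"targets": [[0.15,0,0.15,0,0,0],[0.25,0,0.25,0,0,0],[0.25,0,0.25,0,0,0],[0.25,0,0.25,0,0,0]]}}

```text
time_s: 16.1
tool_pos: [0.531, -0.3085, 0.0498]
eef_rot: [0.718, 0.58, -0.299, 0.242]
ft_force: [-2.9, 5.8, 22.9]
opening: 0.0878
```

Request:
{"fn": "drive_tool", "kwargs": {"targets": [[0,0,0,0,0,0],[-0.5,0,-0.6,0,0,0],[-1.5,0,-1.6,0,0,0],[-3,0,-3.5,0,0,0],[-5,0,-6,0,0,0],[-7,0,-9,0,0,0],[-9,0,-12,0,0,0],[-11,0,-15,0,0,0],[-11,0,-15,0,0,0]]}}

```text
time_s: 17.0
tool_pos: [0.5398, -0.2794, 0.2354]
eef_rot: [0.72, 0.58, -0.294, 0.243]
ft_force: [-0.0, 0.0, 0.0]
opening: 0.0881
```

```bash
python3 - <<'E'
from h import *
w=robot.capture("wrist")
cv2.imwrite("pics/w14.png",w["img"])
s=robot.capture("side");cv2.imwrite("pics/s14.png",s["img"])
t=robot.capture("top");cv2.imwrite("pics/t14.png",t["img"])
for th in np.arange(2.95,3.2,.05):
  P=[b2w([x,y*np.cos(th)+.002*np.sin(th),.065+y*np.sin(th)-.002*np.cos(th)]) for x in(.05,-.05) for y in (.1,.12)]
  print(round(th,2),*[proj(c,np.array(P)).round(0).tolist() for c in(w,s)])
rows([])
E
```

```text
2.95 [[294.0, 63.0], [296.0, 85.0], [173.0, 64.0], [181.0, 85.0]] [[341.0, 141.0], [344.0, 137.0], [370.0, 148.0], [373.0, 144.0]]
3.0 [[294.0, 60.0], [296.0, 81.0], [175.0, 61.0], [183.0, 81.0]] [[341.0, 142.0], [344.0, 138.0], [370.0, 149.0], [373.0, 145.0]]
3.05 [[294.0, 57.0], [296.0, 77.0], [176.0, 58.0], [184.0, 77.0]] [[341.0, 143.0], [344.0, 140.0], [370.0, 151.0], [373.0, 147.0]]
3.1 [[295.0, 53.0], [296.0, 72.0], [178.0, 54.0], [186.0, 73.0]] [[341.0, 145.0], [344.0, 141.0], [370.0, 152.0], [373.0, 148.0]]
3.15 [[295.0, 49.0], [297.0, 68.0], [179.0, 50.0], [187.0, 68.0]] [[341.0, 146.0], [344.0, 143.0], [370.0, 153.0], [373.0, 150.0]]
t 17.15 book tcp [ 70.2 -96.9 229.9] q [ 0.24  0.44 -0.38  1.8   0.9   1.4  -0.74] F [ 0.6 -0.2  0.2]
```

View pics/w14.png

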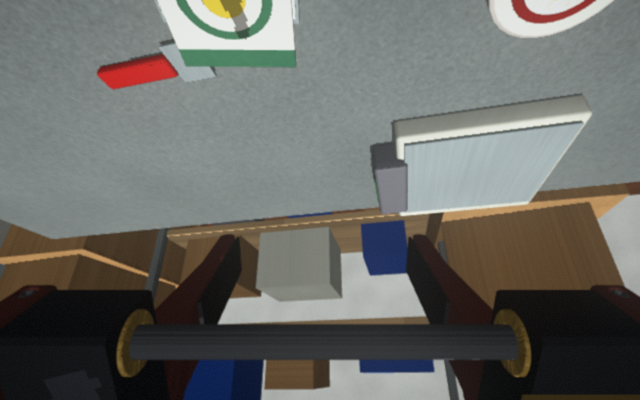

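View pics/s14.png

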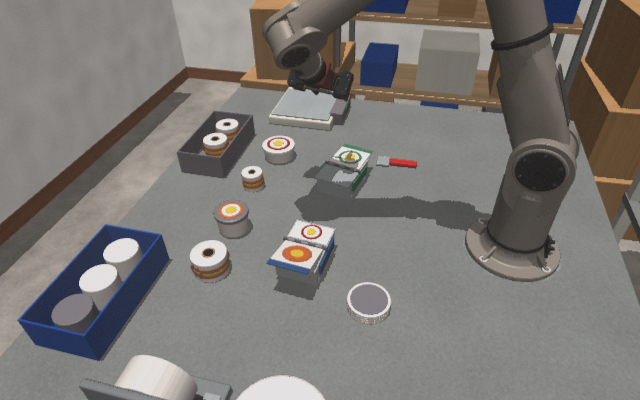

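View pics/t14.png

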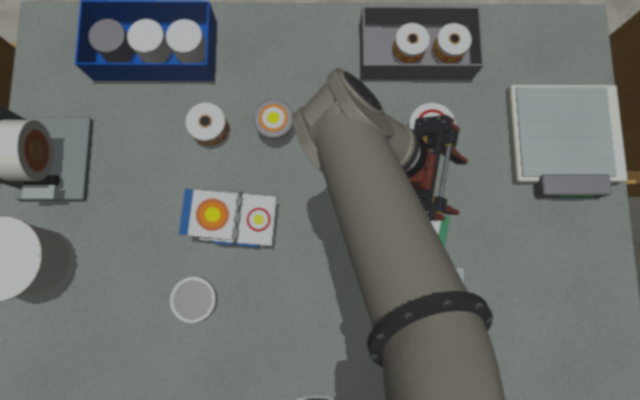

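```bash
python3 - <<'E'
from h import *
a=cv2.imread("pics/side0.png").astype(int);b=cv2.imread("pics/s14.png").astype(int)
d=(abs(a-b).max(2)>40)
for n,(x0,y0,x1,y1) in dict(blue=(262,215,340,292),roll=(185,235,235,285),grey=(210,195,255,240),small=(238,162,268,194),flat=(258,132,300,166),lids=(342,278,396,326),scr=(374,150,420,174)).items(): print(n,d[y0:y1,x0:x1].mean().round(3))
print(robot.get_state()["qd"].round(3)); print(robot.hand_in())
E
```

```text
blue 0.034
roll 0.0
grey 0.0
small 0.0
flat 0.0
lids 0.0
scr 0.0
[ 0.002  0.023  0.006  0.014  0.002 -0.001 -0.   ]
the job is handed in; nothing more can be done
None
```

I turned the green leaf over its spine with one finger of the open gripper and pressed it flat on the other side. Then I lifted the hand about 15 cm clear and handed the job in at about 17 s. No verdict was reported.

**Green leaf:** the last wrist picture puts it at about 3.15 rad, at the 3.14 stop within measuring error. The force rose to 23 N at the final press, which confirms the leaf had seated. I turned it at a commanded 0.5 to 1 rad/s throughout, but its speed was not measured directly.

**Bystanders:** comparing the first and last side pictures, the tubs, rolls, lids and scraper show no change. The blue book's area differs in 3% of its pixels. I put that down to the arm's shadow and saw no movement of its leaf, but I did not measure its edge again.

**What went wrong:**
- **First push missed.** It passed the leaf without moving it. The pictures show the real fingertips about 27 mm short of the reported TCP, which I corrected for.
- **Grasp point uncertain.** That mismatch also left it unclear where the judged grasp point is. For the second push I used one finger, with the centre of the hand about 20 mm beyond the leaf's end, so it could not count as a pinch either way.

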